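# Slide a gel cassette onto the free cooling stand

### The arm

A 6-joint arm with a two-finger parallel gripper is mounted at the origin on the work surface. World frame = base frame: x ahead of the robot, y to its left, z up, the work surface at z = 0. Lengths are in mm, angles in rad, forces in N, time in s.
With the tool pointing down it reaches from about 425 to 950 mm from the base axis. Payload 3.5 kg.
Tool frame: the origin (TCP) lies between the finger pads; the fingertips stand 14 mm ahead of it and the grasp point (between the pads) lies 5 mm behind it; z points along the fingers, y is the line along which they close (so a half turn about z gives the same grasp; the last joint's range is limited). The gripper opens to 85 mm and grips with 20 to 120 N. Pads are 22 mm wide; open, the fingers measure 114 mm over their backs; the gripper's body (76 mm by 85 mm) begins 54 mm behind the grasp point. The pads swing forward as they close: fully open they stand 13 mm farther back than shut.
Start: joints at [1.124, 0.286, 1.577, -0, 1.279, -0.15], TCP at [197.375, 645.484, 245.325] pointing down, gripper open.
Joint ranges: [-2.77, 2.77], [-0.9, 2.22], [0.21, 2.48], [-1.53, 4.67], [0.24, 2.81], [-2.84, 2.84]. Speed limits (rad/s): [2.79, 2.79, 3.14, 3.14, 3.14, 3.14].

### API

Orientations are given as a unit quaternion [x, y, z, w].
In Python, from bench import arm gives the robot as it stands. Calls block until the motion is done:
- arm.movep(position, orientation): joint-space move of the TCP to a pose.
- arm.servo_line(position, velocity=150, rot=None, stop_force=None): straight line of the TCP; rot=None keeps the orientation; velocity is the mean speed in mm/s. With stop_force (N) it stops when the force on the tool has changed by that much, and returns True; else False.
- arm.move_j(angles): joint-space move.
- arm.grip(opening, f_grip=None): finger opening in mm; f_grip is the grip in N (None keeps the last); returns when the fingers have stopped.
- arm.hold(seconds).
- arm.inverse_kinematics(position, orientation): joint angles nearest the present ones, or None.
- arm.get_state(): the state.
- arm.grab_frame(name): name is "side" or "top"; returns a dict with "img" (400x640x3 uint8, red, green, blue), "intrinsics" (3x3 intrinsics, pixels), "view" (4x4, takes a point from world to camera coordinates). Camera axes: x right, y down, z forward; pixel columns grow to the right and rows downward; lengths in mm; the calibration is good to about 2 mm. A picture is of the moment at which its call begins. There is no depth.
A pose or a line that the arm cannot do raises arm.Unreachable and nothing moves.
- arm.hand_in(): hands the job in; it is judged then, once.
The state is a dict: "time": time; "qpos": joint angles; "qvel": joint speeds; "effort": joint torques, N m; "tcp_pos": TCP position; "orientation": TCP orientation; "force": force on the tool from outside, world axes, zero at the start; "wrist_torque": the same for the moment, N m; "grip_width": finger opening in mm; "gripper_force": force on a finger pad.
Only numpy, scipy, OpenCV 4.12 (cv2) and the standard library are available. Lean on these libraries where they do the work, as an engineer would, in place of code of your own. Each camera call takes 0.05 s, during which the arm holds its last target. There are 200 camera calls.

### The job

The green-lidded gel cassette on the levelling table has to go onto the cooling stand that is still free, at one end of the table. First swing the orange gate at that end fully open, then slide the cassette flat across the gap, without lifting or tipping it, until it rests centred and square on the narrow stand, hanging over equally on both sides and clear of the table. Leave that gate open and the other gate shut, and do not disturb the blue-lidded cassette, the bottle or the beaker.

Things in the scene. Friction and masses are not known exactly. Their poses are not given: they have to be found in the camera images.
- table_top: Grey levelling table on steel feet, fixed, 120 mm (x) by 240 mm (y). Origin on the bench under its centre; top surface at z = 60 mm. y is the sliding direction; x points away from the robot, turned by up to about 17 degrees. Low black rails along y at x = -57.5 and +57.5 mm, 5 mm wide, tops at z = 66 mm, leave 110 mm between them. An orange gate at each end.
- gate_left (a joint): Orange gate at the table's +y end: arm 12 mm wide, z = 70 to 80 mm, 91 mm long from a vertical pivot at x = -74, y = 112 mm of the table. 0 rad: shut, arm along the table's +x, across the cassette's way. Grows as it swings outward, away from the table's middle; 1.57: arm along +y, way clear; stop at 1.75. Light friction, stays where left.
- gate_right (a joint): The same gate, mirrored, at the table's -y end: pivot at x = -74, y = -112 mm of the table; 0 rad: shut, the arm points along +x; grows as the arm swings outward; about 1.57: the arm points along -y.
- gate_left_pin (a point): Top of the upright black pin on gate_left's arm, 84 mm from the pivot: 12 mm in diameter, from z = 80 to 115 mm above the bench. Push or pinch it from above.
- gate_right_pin (a point): Top of the upright black pin on gate_right's arm, same sizes.
- stand_a: Cooling stand, fixed: aluminium block, top 100 (x) by 44 mm (y) at z = 58 mm, in a white drip tray 150 by 112 mm, rim 18 mm. Origin on the bench under its centre, axes parallel to the table's. It is 180 to 186 mm from the table's centre along y (gap about 40 mm), at the +y or the -y end: this changes between starts. The free stand is the one with no cassette on it.
- stand_b: The other cooling stand, of the same make, beyond the other end of the table.
- cassette_green: The cassette to be moved: closed flat box, clear with a green lid, 100 by 100 by 30 mm high, about 0.3 kg, too wide to grasp. Origin at the centre of its underside; axes along its sides. At the start it lies on the levelling table between the rails, near the middle.
- cassette_blue: Another cassette of the same size with a blue lid, already cooling on one of the stands; leave it alone. Origin at the centre of its underside.
- bottle: Glass bottle with a blue cap, 70 mm in diameter, 140 mm high, standing on the bench beyond the table. Origin under its centre. Leave it alone.
- beaker: Open glass beaker, 72 mm in diameter, 90 mm high, standing on the bench beyond the table. Origin under its centre. Leave it alone.
Not all that is in view belongs to the job. What is shaped like the cassette_green but brown is not meant.

How it is judged:
By the outcome, as a careful person would: the job done as asked, in the order asked, and still so for the second after the job is handed in, with the robot touching nothing.
It also fails if it takes over 58 s, if anything falls off the work surface, if the arm or the gripper's body presses on something with over 40 N, if the wrist force passes 120 N, or if a joint passes its speed limit or range.

## Working session

There is one attempt and no reset: what is moved stays moved. The work goes in short steps, each a Python script; the robot and the scene stay as the last script left them, time stands still between calls to the robot, and variables do not carry over. Pictures are saved under pics/ and viewed, at most 10 in all, crops included, and the job is handed in when it is done.

```bash
mkdir -p pics
python3 - <<'E'
from bench import arm
import cv2
for n in("top","side"):
    f=arm.grab_frame(n); cv2.imwrite(f"pics/{n}0.png",f["img"][:,:,::-1]); print(n,f["intrinsics"].tolist(),f["view"].round(3).tolist())
s=arm.get_state();print(s["time"],s["orientation"],s["force"])
E
```

```text
top [[495.84342164540425, 0.0, 315.87247601806394], [0.0, 495.84342164540425, 197.92012046709118], [0.0, 0.0, 1.0]] [[0.007, -1.0, -0.012, -16.773], [-0.994, -0.005, -0.107, 550.786], [0.107, 0.013, -0.994, 1017.32], [0.0, 0.0, 0.0, 1.0]]
side [[494.23315302087025, 0.0, 321.7767560481877], [0.0, 494.23315302087025, 197.178733204052], [0.0, 0.0, 1.0]] [[0.912, -0.41, -0.003, -478.784], [-0.266, -0.585, -0.766, 204.655], [0.312, 0.7, -0.643, 976.676], [0.0, 0.0, 0.0, 1.0]]
0.1 [ 1.47879240e-01  9.89004849e-01 -1.01598512e-03 -3.25817992e-04] [ 1.04357738  0.92464525 -0.2925686 ]
```

View pics/top0.png

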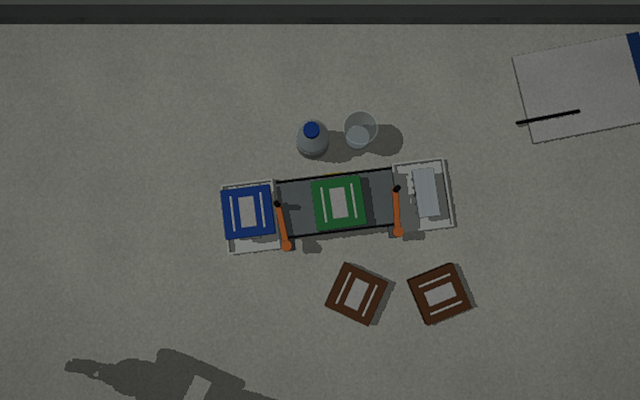

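View pics/side0.png

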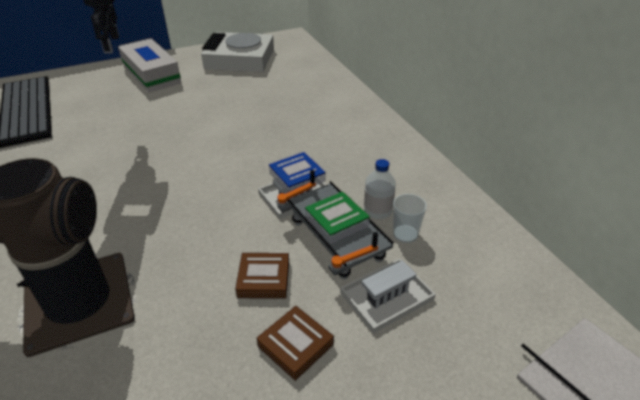

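The top view shows the free stand at the right (-y) end, with its top at about (427,190). Gate_right has its pivot at (398,231) and its pin at (396,189). The green lid is at (340,203), the blue cassette is on the left stand at (248,211), and the bottle and beaker are at (312,138) and (360,130). Next I'll measure these.

```bash
cat > h.py <<'E'
import numpy as np, cv2
from bench import arm
def ray(f,px,z):
    K,V=np.array(f["intrinsics"]),np.array(f["view"]); R,t=V[:3,:3],V[:3,3]
    px=np.atleast_2d(px).astype(float); d=np.c_[px,np.ones(len(px))]@np.linalg.inv(K).T@R; c=-R.T@t
    return (c+d*((z-c[2])/d[:,2])[:,None])[:,:2]
def mask(f,lo,hi,roi=None):
    m=cv2.inRange(cv2.cvtColor(f["img"],cv2.COLOR_RGB2HSV),lo,hi)
    if roi: k=np.zeros_like(m); x0,y0,x1,y1=roi; k[y0:y1,x0:x1]=255; m&=k
    return m
def big(m,n=1):
    c=cv2.findContours(m,cv2.RETR_EXTERNAL,cv2.CHAIN_APPROX_NONE)[0]
    return sorted(c,key=cv2.contourArea)[::-1][:n]
def rect(f,c,z):
    w=ray(f,c[:,0],z).astype(np.float32); (x,y),s,a=cv2.minAreaRect(w)
    a=(a+45)%90-45
    return np.round([x,y,*s,a],1)
def green(f): return rect(f,big(mask(f,(45,90,25),(85,255,255)))[0],90)
E
python3 - <<'E'
from h import *
f=arm.grab_frame("top")
print("green",green(f))
print("blue",rect(f,big(mask(f,(105,120,40),(130,255,255),(200,160,290,260)))[0],90))
for c in big(mask(f,(5,150,80),(20,255,255),(260,160,410,260)),2):
    w=ray(f,c[:,0],80).astype(np.float32); print("orange",cv2.minAreaRect(w), w[w[:,0].argmin()],w[w[:,0].argmax()])
img=f["img"].copy(); 
hsv=cv2.cvtColor(img,cv2.COLOR_RGB2HSV); print(hsv[180:205:6,400:450:5].tolist())
cv2.imwrite("pics/crop1.png",cv2.resize(img[145:265,210:470,::-1],None,fx=3,fy=3,interpolation=cv2.INTER_CUBIC))
E
```

```text
green [535.5 -58.5  99.5  99.8   8.5]
blue [516.6 121.8  98.6  98.6   8.1]
orange ((514.2764892578125, -176.42434692382812), (88.18731689453125, 18.125171661376953), 0.8353185653686523) [ 470.1769  -171.87607] [ 558.2553  -170.77539]
orange ((484.3829650878906, 49.90042495727539), (88.4151611328125, 20.509891510009766), 8.54727840423584) [441.01846   48.587265] [526.7294    59.791058]
[[[53, 13, 80], [60, 7, 78], [60, 9, 120], [90, 13, 120], [95, 13, 115], [94, 15, 117], [94, 16, 115], [90, 9, 88], [40, 10, 77], [45, 9, 120]], [[60, 10, 50], [70, 10, 78], [53, 8, 127], [99, 16, 111], [99, 15, 116], [100, 13, 116], [90, 13, 117], [95, 14, 109], [53, 13, 79], [60, 13, 76]], [[68, 12, 82], [60, 10, 79], [60, 6, 127], [90, 15, 35], [95, 13, 114], [99, 15, 116], [95, 14, 113], [94, 15, 120], [50, 10, 77], [50, 16, 49]], [[80, 10, 80], [60, 7, 78], [50, 7, 105], [80, 11, 67], [95, 13, 114], [94, 15, 117], [95, 13, 114], [99, 15, 121], [60, 10, 79], [53, 13, 78]], [[90, 19, 80], [45, 7, 78], [50, 10, 77], [98, 20, 51], [90, 13, 117], [90, 13, 119], [94, 16, 115], [94, 15, 119], [45, 7, 77], [53, 13, 81]]]
```

View pics/crop1.png

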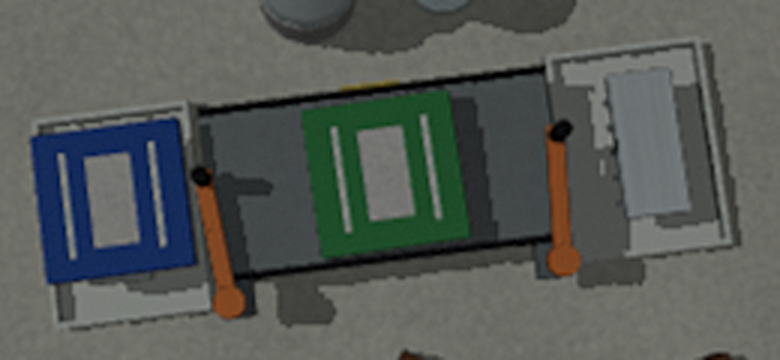

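The crop shows the stand top with corners at about (608,75), (670,68), (690,210) and (628,217) in crop pixels. The pivot discs are at (229,302) and (565,260), and gate_right's pin top is at (562,128).

Run:
```python
from h import *
f=arm.grab_frame("top")
o=lambda p:np.array(p)/3+[210,145]-.33
L,R=ray(f,[o((229,302)),o((565,260))],80); d=L-R; yaw=np.arctan2(-d[0],d[1])
print("pivots",L,R,np.hypot(*d),np.degrees(yaw))
Rm=np.array([[np.cos(yaw),-np.sin(yaw)],[np.sin(yaw),np.cos(yaw)]])
print("table from pivots",(L+R)/2+Rm@[74,0])
r=ray(f,[o(p) for p in((195,110),(547,68),(240,275),(552,240))],66)
print("rails",[np.degrees(np.arctan2(-(r[i]-r[i+1])[0],(r[i]-r[i+1])[1])) for i in(0,2)]); 
m=mask(f,(86,10,98),(105,40,150),(405,160,450,225)); m=cv2.morphologyEx(m,cv2.MORPH_CLOSE,np.ones((5,5)))
print("stand",rect(f,big(m)[0],58))
s=ray(f,[o(p) for p in((608,75),(670,68),(690,212),(628,217))],58); print(s,s.mean(0))
pin=ray(f,[o((562,128))],115)[0]; print("pin",pin, "rel table",Rm.T@(pin-R),"gate ang",np.degrees(np.arctan2(*(-1,1)*(Rm.T@(pin-R))[::-1])))
```

```text
pivots [450.26988716  44.72450473] [ 479.47167515 -177.93586606] 224.56710609433298 7.4716674206795215
table from pivots [538.24246824 -56.98302333]
rails [np.float64(7.158132040849774), np.float64(6.749953879090924)]
stand [ 561.4 -238.7   97.6   42.5    7.2]
[[ 607.43449301 -212.15905905]
 [ 612.50255644 -254.71414784]
 [ 513.47112695 -266.4484665 ]
 [ 509.81826118 -224.35974905]] [ 560.8066094  -239.42035561]
pin [ 563.18416941 -171.57684912] rel table [83.82861588 -4.58060604] gate ang 3.1276748420821705
```

```bash
cat >> h.py <<'E'
from scipy.spatial.transform import Rotation
YAW=np.radians(7.2); T=np.array([538.3,-57.]); c,s=np.cos(YAW),np.sin(YAW); RT=np.array([[c,-s],[s,c]])
ST=np.array([0,-183.4])
def w(p,z): return [*(T+RT@np.asarray(p,float)),z]      # table frame -> world
def tq(a):  # tool down, tool y at angle a (rad) in the table frame
    a=a+YAW; y=np.array([np.cos(a),np.sin(a),0]); z=np.array([0,0,-1.]); x=np.cross(y,z)
    return Rotation.from_matrix(np.c_[x,y,z]).as_quat()
def st(): 
    S=arm.get_state(); print(round(S["time"],1),np.round(S["tcp_pos"],1),np.round(S["force"],1),round(S["grip_width"],1))
E
python3 - <<'E'
from h import *
def P(th,off,z):
    r=np.array([np.cos(th),-np.sin(th)]); inw=np.array([np.sin(th),np.cos(th)])
    return w(np.array([-74,-112])+84*r+off*inw,z)
t0=np.radians(3)
arm.grip(0)
arm.movep(P(t0,30,200),tq(-t0)); st()
print(arm.servo_line(P(t0,30,100),stop_force=8)); st()
for d in range(3,94,10):
    t=np.radians(d); arm.servo_line(P(t,17,100),velocity=80,rot=tq(-t))
st()
arm.servo_line(P(t,30,100)); arm.servo_line(P(t,30,200),velocity=250); 
# clear view: go above table's far (+y) side behind the cassette
arm.movep(w((0,75),220),tq(0)); st()
f=arm.grab_frame("top"); cv2.imwrite("pics/top2.png",f["img"][:,:,::-1]); 
f=arm.grab_frame("side"); cv2.imwrite("pics/side2.png",f["img"][:,:,::-1]);
E
```

```text
4.0 [ 560.7 -140.6  200.1] [-0.5  0.1 -0.2] 0.1
False
4.8 [ 561.3 -141.6  100.9] [-0.   0.8 -0.5] 0.3
8.1 [ 502.4 -259.7  100.1] [-0.2 -0.2 -0.5] 0.2
10.0 [528.5  17.  218.8] [0.3 0.3 0.4] -0.0
```

View pics/top2.png

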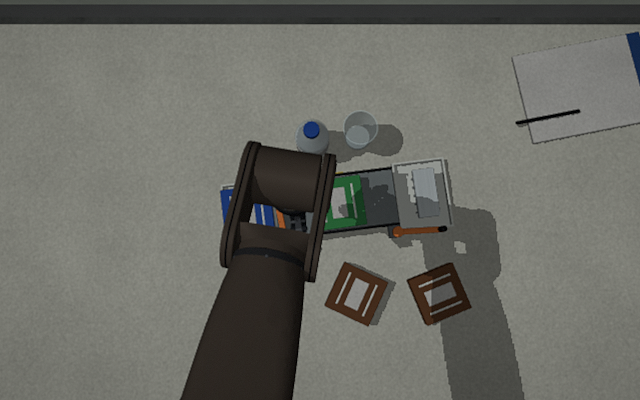

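Gate_right now lies along -y, with its pivot at (398,232) and its pin at (443,229), so the way is clear. I'll nudge the cassette sideways into line, then push it from behind with two spread fingertips, stopping short to check.

Run:
```python
from h import *
a=-np.pi/2
arm.movep(w((-80,-1),200),tq(a)); arm.servo_line(w((-80,-1),86),velocity=200)
arm.servo_line(w((-61,-1),86),velocity=40); st()
arm.servo_line(w((-80,-1),86)); arm.servo_line(w((-80,-1),200),velocity=250)
arm.grip(60)
arm.movep(w((0,76),160),tq(0))
print(arm.servo_line(w((0,76),80),velocity=100,stop_force=6)); st()
arm.servo_line(w((0,60),80),velocity=60)
arm.servo_line(w((0,-60),80),velocity=50); st()
for n in("top","side"):
    f=arm.grab_frame(n); cv2.imwrite(f"pics/{n}3.png",f["img"][:,:,::-1])
```

```text
12.7 [478.2 -65.6  86. ] [-0.   0.6 -0.4] 0.2
False
16.4 [529.4  18.3  80.6] [ 0.6 -0.  -0.5] 60.0
19.3 [ 545.9 -116.4   80.1] [-0.2  1.8  0.3] 60.1
```

```bash
python3 -c "
import cv2,numpy as np
a=cv2.imread('pics/top3.png')[140:270,200:480];b=cv2.imread('pics/side3.png')[130:340,220:460]
cv2.imwrite('pics/c3.png',np.hstack([cv2.resize(a,(420,300)),cv2.resize(b,(343,300))]))"
```

```text
(no output)
```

View pics/c3.png

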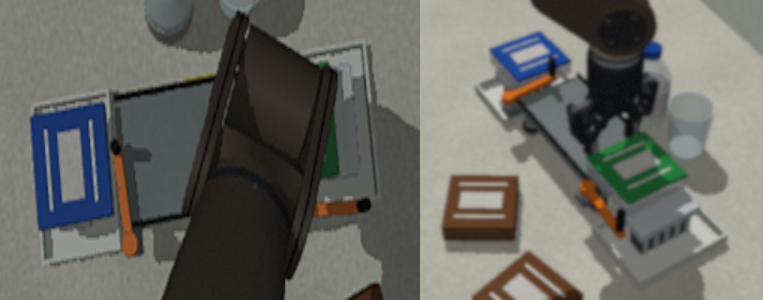

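The side view shows the cassette flat and bridging the gap, with both fingertips behind it, the way clear and gate_left still shut. I'll push on to about 5 mm short and measure.

```bash
python3 - <<'E'
from h import *
arm.servo_line(w((0,-117),80),velocity=40); st()
arm.servo_line(w((0,-100),80)); arm.servo_line(w((0,-100),200),velocity=250); arm.movep(w((0,60),220),tq(0))
for n in("top","side"):
    f=arm.grab_frame(n); cv2.imwrite(f"pics/{n}4.png",f["img"][:,:,::-1])
    m=mask(f,(45,90,25),(85,255,255)); r=rect(f,big(m)[0],88); print(n,r,"table",(RT.T@(r[:2]-T)).round(1))
st()
E
python3 -c "
import cv2,numpy as np
a=cv2.imread('pics/top4.png')[140:270,200:480];b=cv2.imread('pics/side4.png')[130:340,220:460]
cv2.imwrite('pics/c4.png',np.hstack([cv2.resize(a,(420,300)),cv2.resize(b,(343,300))]))"
```

```text
21.0 [ 553.1 -173.1   80.2] [ 0.2 -0.5 -0. ] 60.0
top [ 560.8 -233.3   98.5   99.7    7.4] table [   0.2 -177.7]
side [ 556.5 -236.   100.7  102.9    8.1] table [  -4.4 -179.9]
22.7 [530.8   1.2 219. ] [ 0.2 -0.7  0.1] 60.2
```

View pics/c4.png

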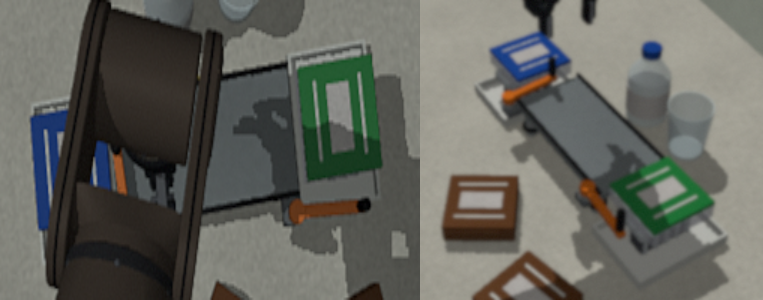

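The cassette sits square and laterally centred on the stand, about 5.7 mm short along y. The top view puts the lid at -177.7 and the stand at -183.4 mm, in the table's frame. I'll make the final push.

Run:
```python
from h import *
arm.movep(w((0,-100),200),tq(0)); arm.servo_line(w((0,-100),80)); arm.servo_line(w((0,-115),80),velocity=60)
arm.servo_line(w((0,-122.6),80),velocity=20); st()
arm.servo_line(w((0,-100),80)); arm.servo_line(w((0,-100),200),velocity=250); arm.movep(w((0,60),240),tq(0))
f=arm.grab_frame("top"); r=rect(f,big(mask(f,(45,90,25),(85,255,255)))[0],88); print(r,"table",(RT.T@(r[:2]-T)).round(1))
b=arm.grab_frame("side"); cv2.imwrite("pics/side5.png",b["img"][:,:,::-1]); st()
cv2.imwrite("pics/c5.png",np.hstack([cv2.resize(f["img"][140:270,200:480],(420,300)),cv2.resize(b["img"][130:340,220:460],(343,300))])[:,:,::-1])
```

```text
25.2 [ 553.6 -178.7   79.9] [0.2 0.9 0.2] 60.1
[ 561.6 -238.8   98.7   99.5    7.5] table [   0.3 -183.3]
27.0 [530.6   1.2 238.6] [-0.6  0.4 -0.2] 59.7
```

View pics/c5.png

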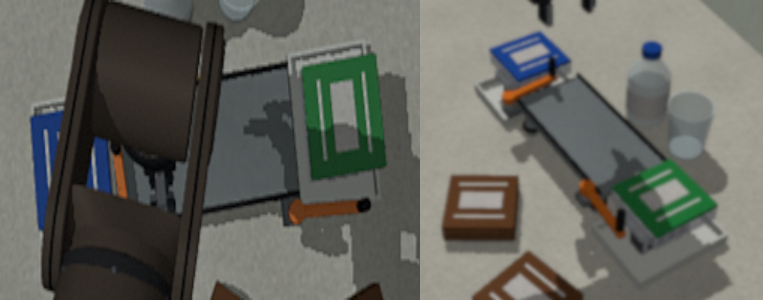

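The cassette is centred on the stand at (0.3, -183.3), square and clear of the table. Gate_right is open, gate_left is shut, and nothing else has been disturbed.

```bash
python3 -c "
from bench import arm
print(arm.hand_in())"
```

```text
the job is handed in; nothing more can be done
None
```

I opened the -y gate and slid the green cassette flat onto the free stand, where the camera puts it within about 1 mm of centre and square to within about half a degree; the other gate is still shut, the other items look untouched, and I handed the job in at about 27 s (no verdict was returned).

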